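# Tare the bowl, then weigh the onion

### The arm

A 6-joint arm with a two-finger parallel gripper is mounted at the origin on the work surface. World frame = base frame: x ahead of the robot, y to its left, z up, the work surface at z = 0. Lengths are in m, angles in rad, forces in N, time in s.
With the tool pointing down it reaches from about 0.35 to 0.8 m from the base axis. Payload 7.3 kg.
Tool frame: the origin (TCP) lies between the finger pads; the fingertips stand 25 mm ahead of it and the grasp point (between the pads) lies 6 mm ahead of it (r.tip_extent is the distance from the TCP to the fingertips, in m); z points along the fingers, y is the line along which they close (so a half turn about z gives the same grasp; the last joint's range is limited). The gripper opens to 85 mm and grips with 20 to 120 N. Pads are 22 mm wide; open, the fingers measure 114 mm over their backs; the gripper's body (76 mm by 85 mm) begins 54 mm behind the grasp point. The pads swing forward as they close: fully open they stand 13 mm farther back than shut.
Start: joints at [-1.383, 0.342, 1.524, -0, 1.275, -0.146], TCP at [0.172, -0.496, 0.256] pointing down, gripper open.
Joint ranges: [-2.53, 2.53], [-0.77, 2.02], [0.04, 2.7], [-1, 4.14], [0.28, 2.66], [-3.11, 3.11]. Speed limits (rad/s): [2.57, 2.57, 3.14, 3.14, 3.14, 3.14].

### API

Orientations are given as a unit quaternion [x, y, z, w].
In Python, from workcell import r, command_gripper, optics gives the robot as it stands. The module is installed in compiled form; this text tells all that it offers. Calls block until the motion is done:
- r.reach(position, orientation): joint-space move of the TCP to a pose.
- r.move_straight(position, orientation=None, speed=0.15, max_force=None): straight line of the TCP; orientation=None keeps the orientation; speed is the mean speed in m/s. With max_force (N) it stops when the force on the tool has changed by that much, and returns True; else False.
- r.movej(angles): joint-space move.
- command_gripper(opening, force=None): finger opening in m; force is the grip in N (None keeps the last); returns when the fingers have stopped.
- r.hold(seconds).
- r.solve_ik(position, orientation): joint angles nearest the present ones, or None.
- r.read_state(): the state.
- optics.get_image(name): name is "side" or "top" or "wrist"; returns (picture, depth): 420x560x3 uint8, red, green, blue; 420x560 float32, m along the optical axis (not along the pixel's ray), 0 where there is no reading.
- optics.camera_model(name): a dict with "K" (3x3 intrinsics, pixels), "R" (3x3) and "t" (3): a world point X has camera coordinates R X + t; the wrist camera has in their place "tool_from_camera" (4x4, takes a point from camera to tool coordinates, whose origin is the TCP and whose axes are the flange's). Camera axes: x right, y down, z forward; pixel columns grow to the right and rows downward; lengths in m; the calibration is good to about 2 mm. A picture is of the moment at which its call begins: read the wrist's pose just before it. camera_model takes no time and is no camera call.
A pose or a line that the arm cannot do raises r.PlanningError and nothing moves.
- r.finish_job(): hands the job in; it is judged then, once.
The state is a dict: "time_s": time; "joint_positions": joint angles; "dq": joint speeds; "tau": joint torques, N m; "eef_pos": TCP position; "eef_rot": TCP orientation; "contact_force": force on the tool from outside, world axes, zero at the start; "torque": the same for the moment, N m; "grip_width": finger opening in m; "grip_force": force on a finger pad.
Only numpy, scipy, OpenCV 4.12 (cv2) and the standard library are available. Lean on these libraries where they do the work, as an engineer would, in place of code of your own. Each camera call takes 0.05 s, during which the arm holds its last target. There are 200 camera calls.

### The job

Weigh the onion: slide the empty steel bowl from the chopping board across to the middle of the kitchen scale's plate without lifting or tipping it, take your hand off it and press the tare button fully down, and only then set the onion down in the bowl, without dropping it from a height. Leave the tare button alone once the onion is in, and do not disturb the lemon, potato and jar.

Things in the scene. Friction and masses are not known exactly. Their poses are not given: they have to be found in the camera images.
- board_mid (a point): Wooden chopping board, fixed, 240 (its x) x 220 (its y) x 23 mm; the point is the middle of its top, 23 mm above the worktop. The scale butts against one of its two y edges (either side, 2 mm gap) with the same heading.
- plate (a point): Kitchen scale, fixed, low and white with a square steel weighing plate 168 x 168 mm; the point is the centre of the plate's top, 22 mm above the worktop (1 mm lower than the board's top). Along the scale's x, on the -x side towards the robot, is a 65 mm wide white control strip (its top 18 mm above the worktop) with a flat dark display and the raised tare button. z up.
- tare_top (a point): Centre of the top of the tare button, a raised grey rectangular key 30 mm (scale x) x 46 mm (scale y) on the control strip, 125 mm to -x and 42 mm to -y of the plate's centre; its top stands 26 mm above the worktop when up and moves straight down.
- tare (a joint): Travel of the tare button in m: 0 up, 0.006 fully down; it springs back by itself. It needs about 1 N to start and 4 N to bottom; it counts as pressed beyond 0.0045 of travel.
- bowl: Empty round steel bowl standing on the board, about 0.24 kg; rim 150 mm across, flat foot 108 mm across, 58 mm high, wall 3 mm, inner floor 4 mm above the foot; inside it is about 117 mm across 10 mm above that floor, 124 mm at 18 mm and 144 mm at the rim. Origin at the centre of the underside, z up.
- onion_mid (a point): Brown onion standing upright, neck up: 58 mm at its widest, 66 mm tall, about 0.12 kg. The point is on its axis 28 mm above its underside, near the widest height. It stands on the worktop in one of four places to the left or right.
- potato_mid (a point): Bystander: potato lying on its side, 82 x 62 mm, 62 mm high, point at its middle, 31 mm up.
- lemon_mid (a point): Bystander: lemon lying on its side, 78 x 56 mm, 56 mm high, point at its middle, 28 mm up.
- jar_mid (a point): Bystander: squat lidded jar, 64 mm across, 70 mm high, point half-way up.
There are look-alikes about, which are no part of the job. Of the things that look like the bowl, the smallest one is meant.

How it is judged:
By the outcome, as a careful person would: the job done as asked, in the order asked, and still so for the second after the job is handed in, with the robot touching nothing.
It also fails if it takes over 72 s, if anything falls off the work surface, if the arm or the gripper's body presses on something with over 40 N, if the wrist force passes 120 N, or if a joint passes its speed limit or range.

## Working session

There is one attempt and no reset: what is moved stays moved. The work goes in short steps, each a Python script; the robot and the scene stay as the last script left them, time stands still between calls to the robot, and variables do not carry over. Pictures are saved under pics/ and viewed, at most 10 in all, crops included, and the job is handed in when it is done.

```bash
mkdir -p pics
python3 - <<'E'
from workcell import r, optics
import cv2, numpy as np
for n in("top","side"):
    im,d=optics.get_image(n); cv2.imwrite(f"pics/{n}0.png",im[...,::-1]); np.save(f"{n}_d.npy",d)
    m=optics.camera_model(n); print(n,m["K"],m["R"],m["t"])
print(optics.camera_model("wrist")); s=r.read_state(); print(s["eef_pos"],s["eef_rot"],s["time_s"])
E
```

```text
top [[542.62909011   0.         281.11261094]
 [  0.         542.62909011 204.13151125]
 [  0.           0.           1.        ]] [[ 1.30349503e-02 -9.99915039e-01 -6.76559708e-05]
 [-9.98460085e-01 -1.30123347e-02 -5.39271586e-02]
 [ 5.39216965e-02  7.70489620e-04 -9.98544870e-01]] [-0.00390718  0.43746232  1.65156787]
side [[537.8853343    0.         280.68742697]
 [  0.         537.8853343  207.6814619 ]
 [  0.           0.           1.        ]] [[-0.86650298 -0.49917029 -0.00126592]
 [-0.26606131  0.46399505 -0.84493785]
 [ 0.42235525 -0.73180436 -0.534863  ]] [0.39313138 0.17077424 1.24982882]
{'K': array([[300.65130233,   0.        , 277.88079596],
       [  0.        , 300.65130233, 207.91249733],
       [  0.        ,   0.        ,   1.        ]]), 'tool_from_camera': array([[ 1.19585819e-03, -9.56707965e-01, -2.91047142e-01,
         7.33995660e-02],
       [ 9.99998763e-01,  1.44150731e-03, -6.29605270e-04,
        -6.82034358e-04],
       [ 1.02189496e-03, -2.91046029e-01,  9.56708506e-01,
        -1.17564795e-01],
       [ 0.00000000e+00,  0.00000000e+00,  0.00000000e+00,
         1.00000000e+00]])}
[ 0.17197288 -0.49569124  0.25569   ] [ 9.86104394e-01  1.66125385e-01 -1.99317844e-05 -6.92660391e-04] 0.1
```

View pics/top0.png

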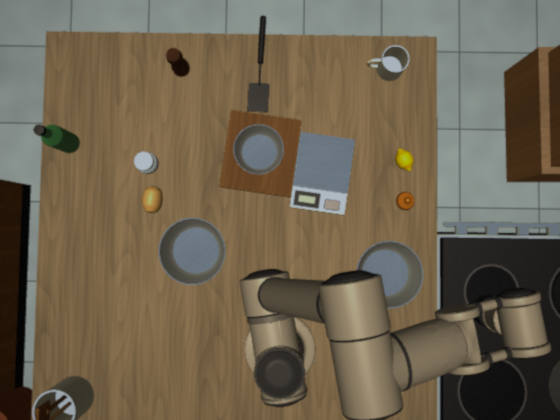

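View pics/side0.png

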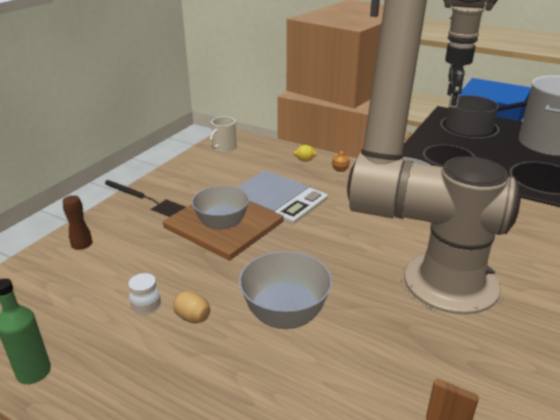

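The top view shows the small bowl on the board at about (259,149). The scale plate is at (325,158) on the −y side, with the tare key at (331,204). The onion is at (405,200), lemon (404,159), jar (146,162) and potato (152,199). The two big bowls are look-alikes. The side view agrees.

```bash
cat > h.py <<'E'
import numpy as np, cv2
from workcell import r, command_gripper, optics
from scipy.spatial.transform import Rotation as Ro
def ray(m,uv,z):
    uv=np.atleast_2d(uv).astype(float); d=np.c_[uv,np.ones(len(uv))]@np.linalg.inv(m["K"]).T@m["R"]; c=-m["R"].T@m["t"]
    return c+d*((z-c[2])/d[:,2])[:,None]
def wrist():
    s=r.read_state(); im,d=optics.get_image("wrist"); m=dict(optics.camera_model("wrist"))
    T=np.eye(4); T[:3,:3]=Ro.from_quat(s["eef_rot"]).as_matrix(); T[:3,3]=s["eef_pos"]
    C=T@m["tool_from_camera"]; m["R"]=C[:3,:3].T; m["t"]=-C[:3,:3].T@C[:3,3]; return im,d,m
def down(yaw):  # tool x at angle yaw in world, z down
    return (Ro.from_euler("z",yaw)*Ro.from_euler("x",np.pi)).as_quat()
E
python3 - <<'E'
from h import *
m=optics.camera_model("top"); im=cv2.imread("pics/top0.png"); hsv=cv2.cvtColor(im,cv2.COLOR_BGR2HSV)
for n,uv,z in [("bowl rim",(259,149),.081),("plate",(325,158),.022),("tare",(331,204),.026),("onion",(405,200),.04),("lemon",(404,159),.03),("board",(261,154),.023),("jar",(146,162),.07),("potato",(152,199),.031)]:
    print(n,ray(m,uv,z)[0].round(3),hsv[uv[1],uv[0]])
crop=cv2.resize(im[95:230,210:430],None,fx=3.5,fy=3.5,interpolation=cv2.INTER_CUBIC); cv2.imwrite("pics/c1.png",crop)
print(r.tip_extent)
E
```

```text
bowl rim [0.596 0.069 0.081] [104  43 130]
plate [ 0.58  -0.131  0.022] [104  43 130]
tare [ 0.439 -0.15   0.026] [ 17  38 156]
onion [ 0.453 -0.371  0.04 ] [ 15 215 122]
lemon [ 0.579 -0.371  0.03 ] [ 32 179 182]
board [0.59  0.065 0.023] [104  45 129]
jar [0.554 0.405 0.07 ] [105  26 193]
potato [0.447 0.393 0.031] [ 23 134 175]
0.025
```

View pics/c1.png

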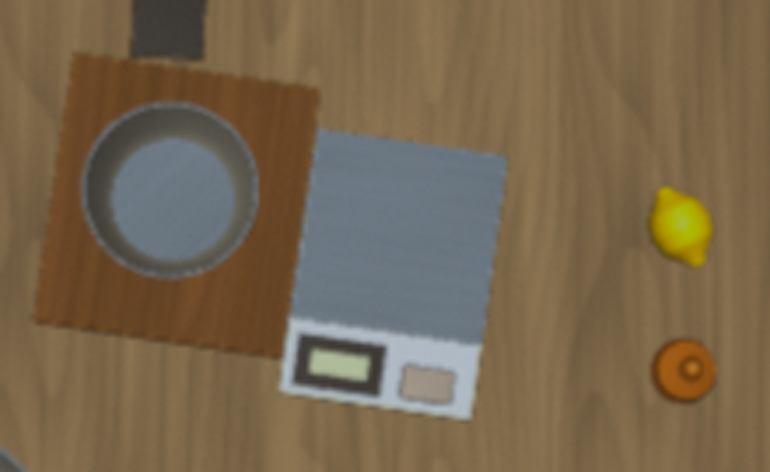

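The crop shows the bowl rim ellipse, the plate, and the key at the −y end of the strip, with no obstruction along the slide. The heading is about −7 to −8°. Next I'll go above the bowl and measure from the wrist camera.

```bash
cat >> h.py <<'E'
def measure(im,m,zr=.081):
    """plate centre, heading, key centre, bowl rim centre"""
    hsv=cv2.cvtColor(im,cv2.COLOR_RGB2HSV); return hsv
E
python3 - <<'E'
from h import *
m=optics.camera_model("top"); im=cv2.imread("pics/top0.png"); hsv=cv2.cvtColor(im,cv2.COLOR_BGR2HSV)
mk=cv2.inRange(hsv,(95,25,90),(115,80,165)); mk[:, :290]=0; mk[:120]=0; mk[200:]=0; mk[:,360:]=0
mk=cv2.morphologyEx(mk,cv2.MORPH_OPEN,np.ones((5,5)))
c=max(cv2.findContours(mk,0,2)[0],key=cv2.contourArea); P=ray(m,c[:,0],.022)[:,:2].astype(np.float32)
print("plate",cv2.minAreaRect(P))
yaw=np.radians(-8)
for a in (np.pi/2,-np.pi/2): print(a,r.solve_ik([.6,.06,.3],down(yaw+a)), r.solve_ik([.58,-.13,.1],down(yaw+a)))
r.reach([.6,.06,.3],down(yaw+np.pi/2))
im,d,m=wrist(); cv2.imwrite("pics/w1.png",im[...,::-1]); np.savez("w1.npz",d=d,**m); print(r.read_state()["time_s"])
E
```

```text
plate ((0.5657232999801636, -0.12606976926326752), (0.16419225931167603, 0.16673333942890167), 82.5439682006836)
1.5707963267948966 [-2.73742171e-02  4.62422801e-01  1.21715171e+00 -4.44089210e-16
  1.46201814e+00  1.12252123e-01] [-3.49385386e-01  6.24320276e-01  1.52027852e+00 -4.44089210e-16
  9.96993857e-01 -2.09759046e-01]
-1.5707963267948966 [-0.02737422  0.4624228   1.21715171  0.          1.46201814 -3.02934053] [-3.49385386e-01  6.24320276e-01  1.52027852e+00 -4.44089210e-16
  9.96993857e-01  2.93183361e+00]
2.6417
```

View pics/w1.png

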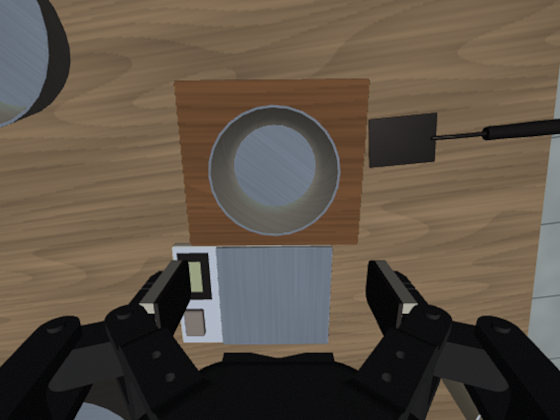

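The wrist view shows the rim circle centred at about (274,170). The plate corners are about (217,247), (332,247), (328,345) and (222,345), and the key is at (195,322).

Run:
```python
from h import *
m=np.load("w1.npz"); im=cv2.imread("pics/w1.png"); hsv=cv2.cvtColor(im,cv2.COLOR_BGR2HSV)
mk=cv2.inRange(hsv,(95,25,70),(120,110,190)); mk[:246]=0; mk[350:]=0; mk[:,:215]=0; mk[:,336:]=0
mk=cv2.morphologyEx(mk,cv2.MORPH_OPEN,np.ones((5,5)))
c=max(cv2.findContours(mk,0,2)[0],key=cv2.contourArea); print(cv2.boundingRect(c))
R=cv2.minAreaRect(ray(m,c[:,0],.022)[:,:2].astype(np.float32)); print("plate",R)
# bowl: not board-brown within the board area
b=cv2.inRange(hsv,(5,110,30),(20,255,255)); b[250:]=0;b[:75]=0;b[:,:170]=0;b[:,375:]=0
inv=255-b; inv[:85]=0; inv[243:]=0; inv[:,:192]=0; inv[:,357:]=0
inv=cv2.morphologyEx(inv,cv2.MORPH_OPEN,np.ones((7,7)))
c=max(cv2.findContours(inv,0,2)[0],key=cv2.contourArea); print(cv2.boundingRect(c))
Q=ray(m,c[:,0],.081)[:,:2].astype(np.float32); print("bowl rim circle",cv2.minEnclosingCircle(Q),cv2.fitEllipse(Q))
k=cv2.inRange(hsv,(0,15,60),(25,90,190)); k[:305]=0;k[340:]=0;k[:,:180]=0;k[:,210:]=0
c=max(cv2.findContours(k,0,2)[0],key=cv2.contourArea); print("key",cv2.boundingRect(c),cv2.minAreaRect(ray(m,c[:,0],.026)[:,:2].astype(np.float32)))
```

```text
(215, 247, 117, 97)
plate ((0.5665355920791626, -0.125470370054245), (0.16668447852134705, 0.16766346991062164), 82.50117492675781)
(208, 105, 133, 131)
bowl rim circle ((0.5959950685501099, 0.07196168601512909), 0.07546648383140564) ((0.5961481928825378, 0.0719323605298996), (0.14889651536941528, 0.1492135226726532), 11.953939437866211)
key (184, 311, 21, 25) ((0.43946343660354614, -0.15055331587791443), (0.04398340731859207, 0.028172994032502174), 82.71163940429688)
```

```bash
cat >> h.py <<'E'
H=np.radians(-7.5); Q=down(H+np.pi/2); P=np.array([.5665,-.1258]); B=np.array([.5961,.0719])
E
python3 - <<'E'
from h import *
command_gripper(.05,40); print(r.tip_extent,r.read_state()["grip_width"])
u=(P-B)/np.linalg.norm(P-B)
r.reach([*B,.13],Q)
hit=r.move_straight([*B,.045],Q,speed=.03,max_force=2.5)
s=r.read_state(); print(hit,s["eef_pos"],s["contact_force"])
z=s["eef_pos"][2]+.009
r.move_straight([*s["eef_pos"][:2],z],Q,speed=.05)
e=P-u*(-.026)  # a little short of the estimated 31 mm offset
hit=r.move_straight([*e,z],Q,speed=.07,max_force=12)
s=r.read_state(); print(hit,s["eef_pos"],s["contact_force"],s["time_s"],z)
b=e-u*.02
r.move_straight([*b,z],speed=.06); r.move_straight([*b,.16],speed=.15)
c=P+[.0,.06]
r.reach([*c,.28],Q)
im,d,m=wrist(); cv2.imwrite("pics/w2.png",im[...,::-1]); np.savez("w2.npz",d=d,**m); print(r.read_state()["time_s"])
E
```

```text
0.025 0.04990610418307228
True [0.59614608 0.07190241 0.04903814] [0.1353668  0.06053776 5.44285556]
False [ 0.56265894 -0.15139075  0.05803129] [-0.28210332  1.687552   -0.47061797] 9.925 0.05803813830473207
11.9
```

View pics/w2.png

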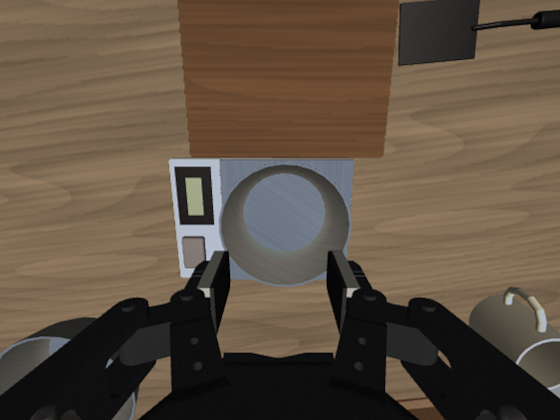

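The bowl is upright on the plate. Its rim spans columns 219–350 and rows 164–286. I'll cast these points onto the rim height.

Run:
```python
from h import *
m=np.load("w2.npz"); g=cv2.imread("pics/w2.png",0); d=m["d"]
# rim points from depth: pixels whose world z is 0.072..0.086 near the bowl
v,u=np.mgrid[140:300,200:370]; Z=d[140:300,200:370].astype(float)
C=np.stack([(u-m["K"][0,2])*Z/m["K"][0,0],(v-m["K"][1,2])*Z/m["K"][1,1],Z],-1)
W=(C-m["t"])@m["R"]; k=(W[...,2]>.0765)&(W[...,2]<.084)&(Z>0)&(np.hypot(W[...,0]-P[0],W[...,1]-P[1])<.1)
w=W[k]; print(len(w))
E=cv2.fitEllipse(w[:,:2].astype(np.float32)); print("rim",E, "off",np.array(E[0])-P)
print(ray(m,[[219,222],[350,222],[285,164],[285,286]],.08).round(4))
```

```text
1260
rim ((0.5662176012992859, -0.11054018139839172), (0.14477980136871338, 0.14518596231937408), 176.6852264404297) off [-0.0002824   0.01525982]
[[ 0.4947 -0.0946  0.08  ]
 [ 0.6398 -0.1134  0.08  ]
 [ 0.5758 -0.0398  0.08  ]
 [ 0.558  -0.1845  0.08  ]]
```

Run:
```python
from h import *
b=np.array([.5665,-.1112]); z=.058
r.reach([*b,.12],Q); r.move_straight([*b,z],Q,speed=.08,max_force=6)
r.move_straight([.5630,-.1512-.0148,z],Q,speed=.05,max_force=12)
r.move_straight([.565,-.135,z],Q,speed=.06); r.move_straight([.565,-.135,.16],Q,speed=.15)
k=np.array([.4375,-.1508])
r.reach([.566,-.065,.28],Q)
im,d,m=wrist(); cv2.imwrite("pics/w3.png",im[...,::-1]); np.savez("w3.npz",d=d,**m)
v,u=np.mgrid[0:420,0:560]; Z=d.astype(float)
C=np.stack([(u-m["K"][0,2])*Z/m["K"][0,0],(v-m["K"][1,2])*Z/m["K"][1,1],Z],-1)
W=(C-m["t"])@m["R"]; kk=(W[...,2]>.0765)&(W[...,2]<.084)&(Z>0)&(np.hypot(W[...,0]-P[0],W[...,1]-P[1])<.1)
w=W[kk]; E=cv2.fitEllipse(w[:,:2].astype(np.float32)); print("rim",E, "off",np.array(E[0])-P, r.read_state()["time_s"])
```

```text
rim ((0.5663904547691345, -0.1251884400844574), (0.14492470026016235, 0.14517782628536224), 159.0663604736328) off [-0.00010955  0.00061156] 16.95
```

View pics/w3.png

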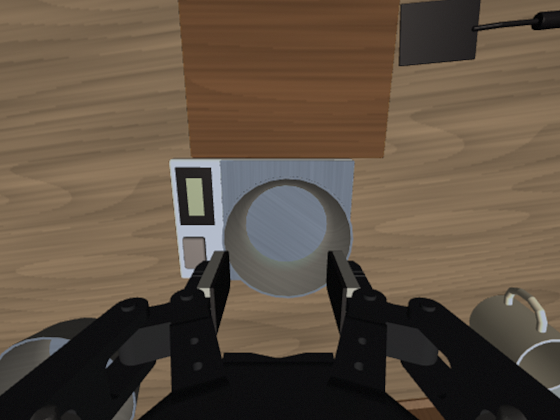

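The bowl is centred to about 1 mm with the hand off it. Next I'll press tare and then look at the onion.

Run:
```python
from h import *
command_gripper(0,40)
k=[.438,-.1508]
r.reach([*k,.12],Q); r.move_straight([*k,.065],Q,speed=.1)
f0=r.read_state()["contact_force"][2]
hit=r.move_straight([*k,.038],Q,speed=.02,max_force=9)
r.hold(.3); s=r.read_state(); print(hit,s["eef_pos"],s["contact_force"]-np.array([0,0,f0]),s["time_s"])
r.move_straight([*k,.12],Q,speed=.12); command_gripper(.085)
o=[.453,-.371]; q=down(0)
r.reach([o[0]-.02,o[1],.22],q)
im,d,m=wrist(); cv2.imwrite("pics/w4.png",im[...,::-1]); np.savez("w4.npz",d=d,**m)
hsv=cv2.cvtColor(im,cv2.COLOR_RGB2HSV); mk=cv2.inRange(hsv,(3,170,60),(20,255,255))
v,u=np.mgrid[0:420,0:560]; Z=d.astype(float)
C=np.stack([(u-m["K"][0,2])*Z/m["K"][0,0],(v-m["K"][1,2])*Z/m["K"][1,1],Z],-1)
W=(C-m["t"])@m["R"]; near=(np.hypot(W[...,0]-o[0],W[...,1]-o[1])<.06)&(Z>0)
w=W[near&(W[...,2]>.02)&(W[...,2]<.08)]; print("top z",w[:,2].max(),"neck",w[w[:,2]>.06].mean(0))
for lo,hi in((.025,.034),(.034,.045)):
    s=w[(w[:,2]>lo)&(w[:,2]<hi)]; print(len(s),cv2.minEnclosingCircle(s[:,:2].astype(np.float32)))
print(r.read_state()["time_s"])
```

```text
True [ 0.43797859 -0.15080704  0.04489058] [-2.24311105  0.27324267  8.10532916] 20.3417
top z 0.06625667802186448 neck [ 0.4537255  -0.37366763  0.06336123]
223 ((0.45319053530693054, -0.37346139550209045), 0.028502710163593292)
879 ((0.4533507227897644, -0.3735479712486267), 0.026846274733543396)
22.9833
```

View pics/w4.png

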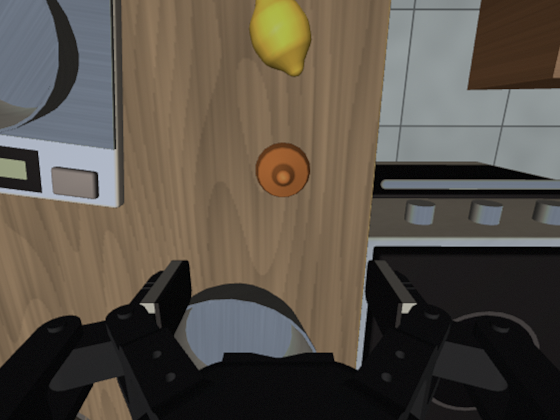

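Tare bottomed: the tip reached z = 0.020 with 8 N on it. The onion at image (283,170) is at (0.4533, −0.3735), with clear space for fingers closing along y.

Run:
```python
from h import *
q=down(0); o=[.4533,-.3735]; zt=.033
r.reach([*o,.14],q); r.move_straight([*o,zt],q,speed=.1,max_force=8)
zt=r.read_state()["eef_pos"][2]
command_gripper(.03,30); s=r.read_state(); print(zt,s["grip_width"],s["grip_force"])
r.move_straight([*o,.2],q,speed=.15); print(r.read_state()["grip_width"])
c=[.5664,-.1252]
r.reach([*c,.2],q); r.hold(.3); r.move_straight([*c,zt+.045],q,speed=.12)
hit=r.move_straight([*c,zt+.0225],q,speed=.02,max_force=2)
s=r.read_state(); print(hit,s["eef_pos"],s["contact_force"],s["grip_width"],s["time_s"])
```

```text
0.033686177708864035 0.05548936575356495 31.12586908042431
0.05512609641650304
True [ 0.56628554 -0.12516348  0.05995016] [0.21022649 0.26103092 4.51213102] 0.05511428580277426 29.6667
```

Run:
```python
from h import *
q=down(0); c=[.5663,-.1252]
command_gripper(.072); r.hold(.2); z=r.read_state()["eef_pos"][2]
print(r.move_straight([*c,.16],q,speed=.08,max_force=5))
r.move_straight([.5,-.125,.30],q,speed=.2)
im,d,m=wrist(); t,_=optics.get_image("side")
cv2.imwrite("pics/w5.png",np.hstack([cv2.resize(im[...,::-1],(400,300)),cv2.resize(t[...,::-1],(400,300))])); print(r.read_state()["time_s"])
```

```text
False
32.6083
```

View pics/w5.png

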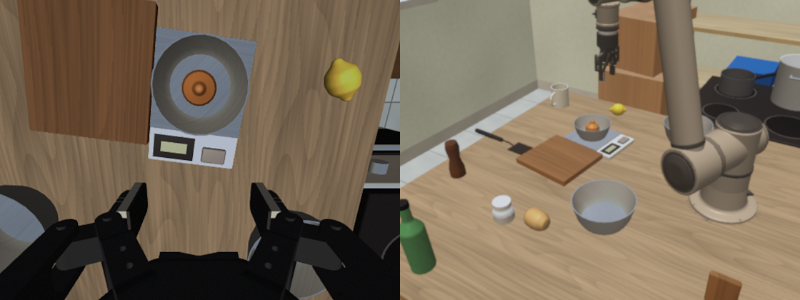

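The onion stands upright mid-bowl at (199,88). The bowl is centred on the plate, and the lemon, potato and jar look undisturbed. The arm is clear.

```bash
python3 -c "
from h import *
r.hold(.3); print(r.finish_job())"
```

```text
the job is handed in; nothing more can be done
None
```

I handed the job in at about 33 s: the bowl was slid to within about 1 mm of the plate's centre, tare was pressed fully down, then the onion was set upright in the bowl, with the lemon, potato and jar left alone.

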